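# Close a filter holder on the vacuum manifold

### The arm

A 6-joint arm with a two-finger parallel gripper is mounted at the origin on the work surface. World frame = base frame: x ahead of the robot, y to its left, z up, the work surface at z = 0. Lengths are in mm, angles in rad, forces in N, time in s.
With the tool pointing down it reaches from about 300 to 875 mm from the base axis. Payload 6.4 kg.
Tool frame: the origin (TCP) lies on the centre line of the jaws, within the pads' length; the fingertips stand 8 mm ahead of it and the grasp point (between the pads) lies 11 mm behind it; z points along the fingers, y is the line along which they close (so a half turn about z gives the same grasp; the last joint's range is limited). The gripper opens to 85 mm and grips with 20 to 120 N. Pads are 22 mm wide; open, the fingers measure 114 mm over their backs; the gripper's body (76 mm by 85 mm) begins 54 mm behind the grasp point. The pads swing forward as they close: fully open they stand 13 mm farther back than shut.
Start: joints at [0.912, 0.181, 1.607, -0, 1.354, -0.206], TCP at [251.545, 517.074, 199.788] pointing down, gripper open.
Joint ranges: [-2.99, 2.99], [-0.89, 2.07], [0.3, 2.58], [-1.14, 4.28], [0, 2.63], [-3.12, 3.12]. Speed limits (rad/s): [2.57, 2.57, 3.01, 3.14, 3.14, 3.14].

### API

Orientations are given as a rotation vector (axis times angle).
In Python, from rig import * gives the robot as it stands.
- The arm moves only by the tool servo_tool, never from a script. Its argument "motion" is a list of rows, each a list of 4 numbers: the shift along the tool's x, y, z in cm, then the turn about the tool's z in rad. In form: [[tx, ty, tz, spin], ...]. A call has 1 to 5 rows; each row is the pose to reach, as a shift and turn from the pose commanded when the call began, along the tool's axes at that moment; what a row does not reach only later rows make up. A row lasts 1/8 s, in which the tool goes at most 62.5 mm and 10.7 degrees, less where a joint would pass 70% of its speed; a pose out of reach is approached as far as the arm can. A call with a gripper value outside its range is refused whole. "gripper" is the finger opening in cm, from 0 to 8.54, set as the call begins (left out, the last holds). The fingers move at their own pace and stop on an object; "squeeze" is the grip in N (left out, the last holds). Time passes only in rows, so rows that repeat a pose let the fingers close. It gives the time, the measured TCP pose, the force, the opening and the grip force at its end, in the units of the state.
- observe(): the state, without advancing time (a new reading comes with each control period).
- camera(name): name is "side" or "top"; returns a dict with "color" (480x640x3 uint8, red, green, blue), "camera_matrix" (3x3 intrinsics, pixels), "rvec" (rotation vector, rad) and "tvec" (3), from world to camera coordinates, as OpenCV has them. Camera axes: x right, y down, z forward; pixel columns grow to the right and rows downward; lengths in mm; the calibration is good to about 2 mm. A picture is of the moment at which its call begins. There is no depth.
- sign_off(): hands the job in; it is judged then, once.
Trained networks look in a picture, given as the dict that the camera call returned (one of the last four; its "shot" number tells which), for a name from the list of things; names that differ only in an ending like _2 or _b are one class to them, and where a whole thing is asked for, a point or a joint stands for the part that bears it (a point fixed in the world has none). Each returns a list of dicts, best first, with "confidence" (0 to 1); they miss things now and then, are a little off and sometimes report something else, mostly with a low value. They report only what shows in the picture. A call takes as long as a camera call. They do not tell look-alikes from the thing itself.
- silhouettes(picture, label): "region" (480x640 bool, what is visible of it) and "position" ([row, column] in pixels, amid what is visible of it).
The state is a dict: "clock": time; "joint_pos": joint angles; "qvel": joint speeds; "joint_efforts": joint torques, N m; "tcp_pos": TCP position; "tcp_rot": TCP orientation; "force": force on the tool from outside, world axes, zero at the start; "wrist_torque": the same for the moment, N m; "finger_gap": finger opening in mm; "finger_force": force on a finger pad.
Only numpy, scipy, OpenCV 4.12 (cv2) and the standard library are available. Lean on these libraries where they do the work, as an engineer would, in place of code of your own. Each camera call takes 0.05 s, during which the arm holds its last target. There are 200 camera calls.

### The job

Get the open place on the filtration manifold ready: press the perforated support screen that is lying loose in its mouth down until it sits level and flush with the rim. Then put the knurled collar from the bench over that holder, turn it until its hidden keyways drop over the holder's pins, push it fully home against the springy gasket and finish while still holding it down there, because it lifts when let go and I will put the spring clamp on myself. Leave everything else where it is.

Things in the scene. Friction and masses are not known exactly. Their poses are not given: they have to be found in the camera images.
- holder: The open filter holder: stainless, fixed upright on one of the manifold's three ports, the only one without a funnel. Origin on its axis under its flange, 75 mm above the bench; z up. Flange 72 mm across, z = 0 to 8 mm; on it a red silicone gasket ring 61 mm across, its top at z = 12 mm when free; in the middle a spigot 47 mm across up to the rim at z = 36 mm.
- rim (a point): On the holder's axis, level with its rim (36 mm above the holder's origin). The rim is a 2 mm wall round a recess 43 mm wide that takes the screen; its outer top edge is bevelled.
- screen: Support screen: loose perforated stainless disc, 40 mm across, 5 mm thick, 30 g; origin at the centre of its underside. It lies in the holder's mouth on a tight O-ring seat, 3 mm proud of the rim (origin 34 mm above the holder's). Pressed with 6 N or more near its middle it goes down 3 mm to a stop, flush (origin 31 mm above the holder's), and stays there.
- pins (a point): On the holder's axis, level with the top of its four brass pins (25 mm above the holder's origin). The pins are 5 mm thick and stick 4 mm out of the spigot (to 27.5 mm from the axis) at the holder's +x, +y, -x and -y.
- collar: Loose knurled collar, stainless with a thin blue line near its top, standing open side down on the bench: 62 mm across (64 mm over the knurls), 33 mm high, 0.14 to 0.28 kg. Origin at the centre of its underside, z up. Resting on the pins its origin is 25 mm above the holder's origin; dropped onto the free gasket 12 mm; pushed fully home 9 mm.
- collar_top (a point): On the collar's axis, level with its top, 33 mm above its underside. Just below the top a lip goes inward to a hole 36 mm wide; pushed home, the lip's underside is 2 mm above the holder's rim, so a screen left proud keeps the collar from going home.
- collar_bore (a point): On the collar's axis, 15 mm above its underside. The 50 mm bore slides over the spigot with 1.5 mm play all round. In it are four straight keyways 10 mm wide, a quarter turn apart, unseen from above, their bearing not told: turn the collar on the pins, at most a quarter turn either way, under a push of a few newtons; where they meet the pins, within 5 degrees, it drops freely by 13 mm.
- gasket (a joint): How far the gasket is squeezed, in m: 0 free, 0.003 at its stop. It is a spring: about 5 N to begin to squeeze it, 11 N at the stop; it lifts the collar again when the push is let off.
- manifold: Vacuum manifold, fixed: stainless tube along its y axis, 360 mm long, top at 61 mm, on two feet, stopcock handles reaching 40 mm out on the robot's side. Origin on the bench under its middle; ports at y = -130, 0 and 130 mm. The open holder is on any one of them; the finished heads on the other two are 74 mm across and reach 175 mm above the bench.
- clamp: Bystander: loose blue C-shaped spring clamp, 58 by 40 mm, 22 mm high, on the bench. Origin under its middle.
- petri: Bystander: loose small petri dish with lid, 61 mm across, 14.5 mm high, on the bench. Origin at the centre of its underside.
- forceps: Bystander: loose steel forceps lying flat, 135 mm long, 8 mm high. Origin under their middle, along x.
- jar: Bystander: loose amber glass jar with black cap, 56 mm across, 85 mm high. Origin at the centre of its underside.
- beaker: Bystander: loose glass beaker, 68 mm across, 90 mm high. Origin at the centre of its underside.
- washbottle: Bystander: loose white wash bottle, 70 mm across, 177 mm high. Origin at the centre of its underside.
Not all that is in view belongs to the job. Of the things shaped like the screen, the stainless one is meant.

How it is judged (in metres and radians):
On the way, in this order (a step that is already met when the one before it is completed fails the run):
1. the support screen sits flush and level in the holder's mouth (z of screen in the frame of holder below 0.0322 m and angle between screen's own z axis and vertical below 0.06 rad and horizontal distance between screen and holder below 0.004 m), for 0.2 s.
2. the collar has dropped with its keyways over the pins (z of collar in the frame of holder below 0.016 m and horizontal distance between collar and holder below 0.004 m and angle between collar's own z axis and vertical below 0.08 rad), for 0.2 s.
At the end, for the whole second after the job is handed in: The robot still holds the collar pushed home (its origin less than 10.5 mm above the holder's, gasket squeezed by more than 1.5 mm, within 3 mm of the holder's axis, tilted less than 3 degrees), and under it the screen is flush (within 1.2 mm) and level (within 3.4 degrees) (all of step 1 and z of collar in the frame of holder below 0.0105 m and horizontal distance between collar and holder below 0.003 m and angle between collar's own z axis and vertical below 0.05 rad and value of joint gasket above 0.0015 m and contact force between any of the fingers, the arm and collar above 3 N); the arm keeps its last pose, push and grip.
It fails at once if a bystander was moved by more than 25 mm (distance of any of clamp, petri, forceps, jar, beaker, washbottle from where it was at the start of the episode above 0.025 m).
It also fails if it takes over 67 s, if anything falls off the work surface, if the arm or the gripper's body presses on something with over 40 N, if the wrist force passes 120 N, or if a joint passes its speed limit or range.

## Working session

There is one attempt and no reset: what is moved stays moved. The work goes in short steps, Python scripts to look and compute and a tool call to move; the robot and the scene stay as the last step left them, time stands still between calls to the robot, and variables do not carry over. Pictures are saved under pics/ and viewed, at most 10 in all, crops included, and the job is handed in when it is done.

Besides the shell and the picture viewer there is one more tool, called after "Emit:" in YAML: its name, and indented under it one key for each argument. servo_tool: Moves the arm, as the interface text tells. Its arguments: {"type":"object","properties":{"motion":{"type":"array","items":{"type":"array","items":{"type":"number"}}},"gripper":{"type":"number"},"squeeze":{"type":"number"}},"required":["motion"]}

```bash
mkdir -p pics; cat > h.py <<'E'
from rig import *
import numpy as np, cv2
def ray(p,px):
    R,_=cv2.Rodrigues(np.array(p["rvec"],float)); t=np.array(p["tvec"],float).ravel()
    K=np.array(p["camera_matrix"]); d=R.T@np.linalg.inv(K)@np.array([px[1],px[0],1.]); c=-R.T@t
    return c,d
def onz(p,px,z):
    c,d=ray(p,px); return c+d*(z-c[2])/d[2]
def proj(p,X):
    q,_=cv2.projectPoints(np.array(X,float).reshape(-1,1,3),np.array(p["rvec"],float),np.array(p["tvec"],float),np.array(p["camera_matrix"]),None); return q.reshape(-1,2)
E
python3 - <<'E'
from h import *
a=camera("top");b=camera("side")
im=np.hstack([a["color"],b["color"]])
cv2.imwrite("pics/top.png",a["color"][:,:,::-1]);cv2.imwrite("pics/side.png",b["color"][:,:,::-1])
for n,p in(("top",a),("side",b)):
    print(n,ray(p,(240,320))[0])
    for l in["holder","screen","collar","manifold","clamp","petri","forceps","jar","beaker","washbottle"]:
        for s in silhouettes(p,l): print(n,l,round(s["confidence"],2),np.round(s["position"]),s["region"].sum(), onz(p,s["position"],{"screen":114,"collar":33,"holder":100}.get(l,20)).round()[:2])
s=observe();print(s["clock"],s["tcp_pos"],s["tcp_rot"],s["force"],s["finger_gap"])
E
```

```text
top [ 451.4223609   16.5580799 1140.1589544]
top holder 0.69 [296. 262.] 504 [419. 158.]
top holder 0.59 [230. 272.] 462 [577. 139.]
top screen 0.76 [208. 230.] 194 [624. 240.]
top screen 0.76 [187. 309.] 174 [679.  54.]
top screen 0.52 [220. 273.] 211 [597. 137.]
top collar 0.59 [274. 318.] 349 [475.  27.]
top manifold 0.74 [221. 307.] 1085 [611.  61.]
top clamp 0.63 [277. 405.] 167 [ 476. -193.]
top petri 0.82 [297. 262.] 474 [414. 169.]
top petri 0.43 [219. 486.] 1017 [ 629. -402.]
top forceps 0.64 [286. 195.] 252 [437. 338.]
top jar 0.92 [216. 164.] 605 [614. 430.]
top jar 0.61 [293. 196.] 238 [419. 336.]
top jar 0.29 [222. 279.] 505 [606. 132.]
top beaker 0.83 [279. 492.] 839 [ 477. -414.]
top beaker 0.22 [294. 264.] 421 [420. 163.]
top washbottle 0.73 [218. 487.] 1066 [ 634. -404.]
top washbottle 0.49 [227. 274.] 471 [594. 144.]
side [362.50223285 908.86770435 855.70573545]
side holder 0.65 [306. 284.] 686 [590. 169.]
side screen 0.78 [296. 247.] 208 [660. 169.]
side screen 0.66 [375. 249.] 261 [603. 346.]
side collar 0.61 [297. 363.] 800 [457.  52.]
side manifold 0.82 [329. 290.] 1712 [587. 151.]
side manifold 0.48 [163. 323.] 1332 [ 641. -476.]
side manifold 0.16 [306. 284.] 698 [614.  94.]
side clamp 0.53 [230. 371.] 329 [ 472. -188.]
side petri 0.75 [349. 373.] 693 [422. 174.]
side petri 0.5 [305. 283.] 754 [616.  91.]
side forceps 0.8 [427. 350.] 538 [439. 350.]
side jar 0.7 [446. 232.] 1798 [620. 417.]
side beaker 0.77 [176. 376.] 902 [ 489. -431.]
side washbottle 0.65 [166. 323.] 1410 [ 637. -456.]
1.1 [251.54241069 517.06915379 199.79217598] [-7.05261138e-01 -3.06139560e+00  2.05113726e-06] [ 0.21542405 -0.23395091  0.57951488] 85.32452731546321
```

View pics/top.png

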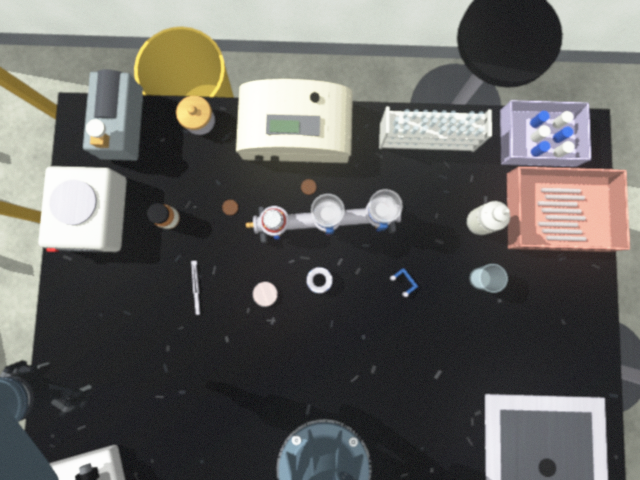

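View pics/side.png

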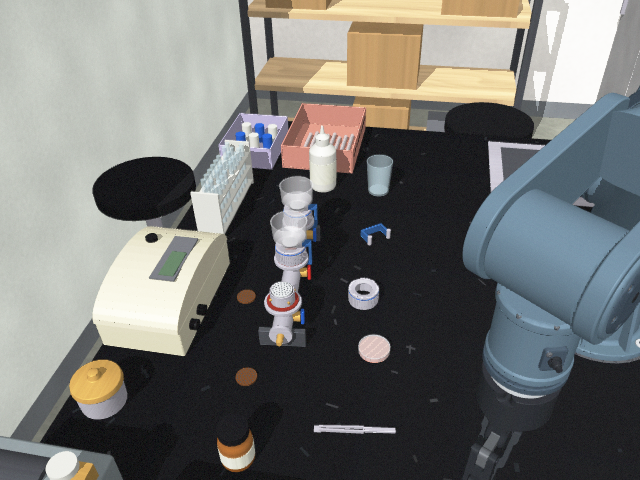

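Top view: the manifold runs from about (222,250) to (210,400) (row,col), and the open holder with its red gasket is at top (220,273), side (300,283). Candidates for the screen are the stainless disc in the holder's mouth at top (220,273) and two copper discs on the bench at (208,230) and (187,309). The copper ones are decoys. The collar candidate is the ring at top (280,319), side (294,364). The petri dish is at (294,265).

```bash
python3 - <<'E'
from h import *
a=camera("top");b=camera("side")
A=cv2.resize(a["color"][185:305,240:345],None,fx=5,fy=5,interpolation=3)[:600,:400]
A=cv2.resize(a["color"][195:300,245:340],None,fx=4,fy=4,interpolation=3)
B=cv2.resize(b["color"][265:370,255:350+40],None,fx=3,fy=3,interpolation=3)
H=max(A.shape[0],B.shape[0]);P=lambda i:np.pad(i,((0,H-i.shape[0]),(0,0),(0,0)))
cv2.imwrite("pics/crop.png",np.hstack([P(A),P(B)])[:,:,::-1])
def tri(pa,pb):
    c1,d1=ray(a,pa);c2,d2=ray(b,pb)
    s=np.linalg.lstsq(np.array([d1,-d2]).T,c2-c1,rcond=None)[0]
    x,y=c1+s[0]*d1,c2+s[1]*d2
    return ((x+y)/2).round(1),np.linalg.norm(x-y).round(1)
# gasket red
for n,p,box in(("top",a,(195,245,250,300)),("side",b,(275,255,325,310))):
    r0,c0,r1,c1=box;h=cv2.cvtColor(p["color"],cv2.COLOR_RGB2HSV)[r0:r1,c0:c1].astype(int)
    m=((h[...,0]<8)|(h[...,0]>172))&(h[...,1]>90)&(h[...,2]>60)
    rr,cc=np.nonzero(m);print(n,"red",m.sum(),rr.min()+r0,rr.max()+r0,cc.min()+c0,cc.max()+c0)
    pts=np.array([cc+c0,rr+r0],np.float32).T
    print(cv2.fitEllipse(cv2.convexHull(pts)))
out={}
for n,p in(("top",a),("side",b)):
  for l in["collar"]:
    for s in silhouettes(p,l)[:1]:
        m=s["region"].astype(np.uint8);rr,cc=np.nonzero(m)
        print(n,l,rr.min(),rr.max(),cc.min(),cc.max(),cv2.minEnclosingCircle(np.array([cc,rr],np.float32).T))
  # bright collar threshold
g=a["color"].astype(int).sum(2)
for n,p,(r0,r1,c0,c1) in(("top",a,(260,300,298,340)),("side",b,(270,315,340,390))):
    m=p["color"].max(2)[r0:r1,c0:c1]>75;
    nl,lab,st,ce=cv2.connectedComponentsWithStats(m.astype(np.uint8));k=1+st[1:,4].argmax()
    print(n,"collar",st[k]+np.array([c0,r0,0,0,0]),ce[k]+[c0,r0])
    out[n]=(lab==k)
# model fit: projected cylinder hull vs mask in both views
from scipy.optimize import minimize
th=np.linspace(0,2*np.pi,60)
def hull(p,x,y,z0,z1,R):
    X=np.r_[np.c_[x+R*np.cos(th),y+R*np.sin(th),0*th+z0],np.c_[x+R*np.cos(th),y+R*np.sin(th),0*th+z1]]
    return proj(p,X)
for n,p in(("top",a),("side",b)):
    r0,c0={"top":(260,298),"side":(270,340)}[n]
    m=out[n];rr,cc=np.nonzero(m);bb=np.array([cc.min()+c0,cc.max()+c0+1,rr.min()+r0,rr.max()+r0+1])-.5
    f=lambda v:(lambda q:np.sum((np.array([q[:,0].min(),q[:,0].max(),q[:,1].min(),q[:,1].max()])-bb)**2))(hull(p,v[0],v[1],0,33,31.5))
    r=minimize(f,[470,30],method="Nelder-Mead");print(n,"collar fit",r.x.round(1),r.fun)
E
```

```text
top red 55 210 231 263 285
((273.5587158203125, 220.23680114746094), (22.293956756591797, 23.010950088500977), 41.26358413696289)
side red 182 275 311 267 309
((288.23687744140625, 289.6574401855469), (32.89398956298828, 50.90237808227539), 43.27403259277344)
side collar 278 309 348 378 ((362.8529357910156, 293.191162109375), 16.403100967407227)
top collar [306 266  27  28 490] [318.89387755 279.74693878]
side collar [348 277  31  33 819] [363.003663   293.36996337]
top collar fit [462.   24.6] 5.763922183453591
side collar fit [461.8  23. ] 0.2523149294741259
```

View pics/crop.png

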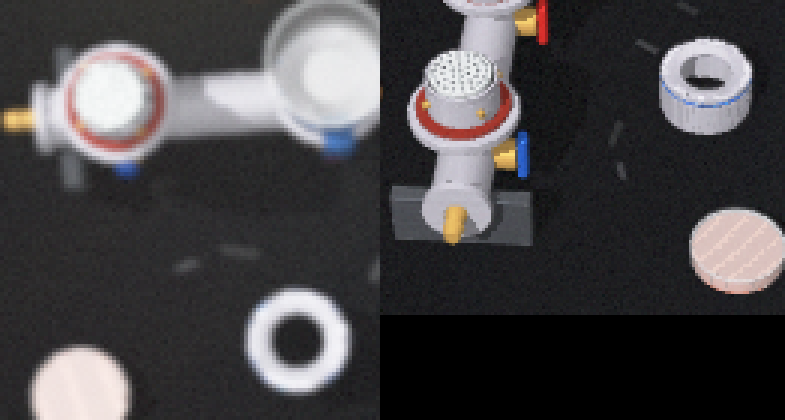

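The crop confirms the choices: the white perforated stainless disc sits in the red-gasketed holder (crop (462,75), side ≈(282,290)), and the collar with the blue line is at crop (705,85), side (363,293). Next I fit the holder axis.

```bash
python3 - <<'E'
from h import *
from scipy.optimize import minimize
a=camera("top");b=camera("side")
th=np.linspace(0,2*np.pi,200,endpoint=False)
for n,p,(r0,c0,r1,c1) in(("top",a,(205,258,236,290)),("side",b,(275,262,318,299))):
    h=cv2.cvtColor(p["color"],cv2.COLOR_RGB2HSV)[r0:r1,c0:c1].astype(int)
    m=((h[...,0]<8)|(h[...,0]>170))&(h[...,1]>70)&(h[...,2]>60)
    rr,cc=np.nonzero(m);P=np.c_[cc+c0,rr+r0]
    # mask model: gasket ring visible -> compare hull boundaries
    H=cv2.convexHull(P.astype(np.float32)).reshape(-1,2)
    def f(v):
        q=proj(p,np.c_[v[0]+29.5*np.cos(th),v[1]+29.5*np.sin(th),0*th+87])
        d=np.linalg.norm(H[:,None]-q[None],axis=2).min(1);return np.abs(d).mean()
    r=minimize(f,[600,140],method="Nelder-Mead");print(n,"gasket",r.x.round(1),r.fun,len(P))
    # screen: very bright/low saturation
    print(n,"screen guess",[onz(p,x,114).round(1)[:2] for x in ([(218,272.5)] if n=="top" else [(290,282.3)])])
    for s in silhouettes(p,"screen"):
        if abs(s["position"][0]-(218 if n=="top" else 290))<8 and abs(s["position"][1]-(273 if n=="top" else 282))<8: print("net",s["confidence"],s["position"],onz(p,s["position"],114))
    s=[s for s in silhouettes(p,"holder")]
    for t in s: print("holder",t["position"],t["confidence"])
    # whole holder outline: flange circle R36 z75-83 ; bright pixels inside projected model: edge score
    g=cv2.GaussianBlur(cv2.cvtColor(p["color"],cv2.COLOR_RGB2GRAY),(3,3),0).astype(float)
    best=[]
    def samp(q): return cv2.remap(g.astype(np.float32),q[:,0].astype(np.float32).reshape(-1,1),q[:,1].astype(np.float32).reshape(-1,1),1).ravel()
    for x in np.arange(580,616,1.):
        for y in np.arange(110,165,1.):
            ci=samp(proj(p,np.c_[x+34*np.cos(th),y+34*np.sin(th),0*th+83]));co=samp(proj(p,np.c_[x+39*np.cos(th),y+39*np.sin(th),0*th+83]))
            best.append((np.clip(ci-co,0,80).mean(),x,y))
    print("flange",sorted(best)[-3:])
E
```

```text
top gasket [601.7 139.7] 0.31789399149681885 88
top screen guess [array([602.4, 138.2])]
net 0.56 [218.2, 273.0] [601.99481576 137.04765404 114.        ]
holder [225.2, 276.6] 0.56
flange [(np.float32(58.237305), np.float64(602.0), np.float64(139.0)), (np.float32(58.83057), np.float64(601.0), np.float64(139.0)), (np.float32(59.058506), np.float64(601.0), np.float64(140.0))]
side gasket [600.5 142.2] 0.38739157460914864 178
side screen guess [array([598.6, 143.6])]
net 0.55 [288.1, 278.2] [607.43192054 139.85597542 114.        ]
holder [306.1, 282.7] 0.74
holder [230.7, 369.4] 0.34
flange [(np.float32(51.88696), np.float64(602.0), np.float64(141.0)), (np.float32(52.32823), np.float64(601.0), np.float64(140.0)), (np.float32(52.58461), np.float64(602.0), np.float64(140.0))]
```

Holder axis ≈ (601.3, 140), from both views within about 1.5 mm. Collar ≈ (462, 24). First I press the screen with closed fingers, so I move above it.

```bash
cat >> h.py <<'E'
def shift(x,y,z):
    s=observe();R,_=cv2.Rodrigues(np.array(s["tcp_rot"],float))
    print("cm tool:",(R.T@(np.array([x,y,z])-np.array(s["tcp_pos"]))/10).round(2),"force",np.round(s["force"],1),"t",s["clock"],"gap",s["finger_gap"])
E
python3 -c "
from h import *
shift(601.3,140,200)"
```

```text
cm tool: [-4.795e+01 -1.860e+01 -2.000e-02] force [ 0.3 -0.5 -0.7] t 1.6 gap 85.23586830458608
```

Emit:
servo_tool:
  motion:
    - [-5.5,-2.1,0,0]
    - [-11,-4.2,0,0]
    - [-16.5,-6.4,0,0]
    - [-22,-8.5,0,0]
    - [-27,-10.5,0,0]
  gripper: 0

```text
clock: 2.22
tcp_pos: [449.7, 302.9, 200.0]
tcp_rot: [0.706, 3.061, 0.001]
force: [1.1, -0.7, -0.6]
finger_gap: -0.3
finger_force: 0.0
```

```bash
python3 -c "
from h import *
shift(601.3,140,130)"
```

```text
cm tool: [-20.76  -8.01   7.01] force [ 1.1 -0.7 -0.6] t 2.225 gap -0.316308302233412
```

Emit:
servo_tool:
  motion:
    - [-5.5,-2.1,0,0]
    - [-11,-4.2,0,0]
    - [-16.5,-6.4,0,0]
    - [-20.9,-8.1,2,0]
    - [-20.9,-8.1,6.5,0]

```text
clock: 2.85
tcp_pos: [605.4, 137.0, 136.5]
tcp_rot: [0.71, 3.053, 0.002]
force: [0.2, 1.0, -0.5]
finger_gap: 0.0
finger_force: 0.0
```

```bash
python3 -c "
from h import *
shift(601.3,140,125)
b=camera('side');B=cv2.resize(b['color'][240:330,235:335],None,fx=6,fy=6,interpolation=3);cv2.imwrite('pics/press.png',B[:,:,::-1])
shift(601.3,140,125)"
```

```text
cm tool: [0.51 0.08 1.15] force [ 0.2  1.  -0.5] t 2.85 gap 0.02261639912262962
cm tool: [-0.15  0.28  0.26] force [-3.7 -0.6 -5. ] t 2.9 gap 0.3126498161837546
```

View pics/press.png

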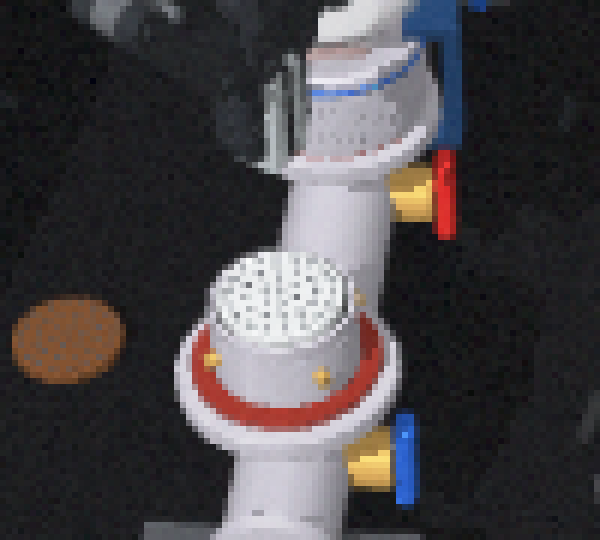

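```bash
python3 -c "
from h import *
b=camera('side');a=camera('top')
s=observe();t=np.array(s['tcp_pos']);print(t,s['force'])
print(proj(b,[t,t+[0,0,-8],t+[0,0,30],[601.3,140,114],[605,137,128]]))
C=[cv2.resize(b['color'][240:330,235:335],None,fx=4,fy=4,interpolation=3),cv2.resize(a['color'][170:260,225:325],None,fx=4,fy=4,interpolation=3)]
cv2.imwrite('pics/press2.png',np.hstack(C)[:,:,::-1])"
```

```text
[598.58096726 139.89507418 132.08171826] [0.21000544 0.40742974 0.55285254]
[[282.20644441 281.4609867 ]
 [282.47189864 284.66507983]
 [281.18853207 269.17455263]
 [281.37246922 288.53054404]
 [279.35416797 281.66630044]]
```

View pics/press2.png

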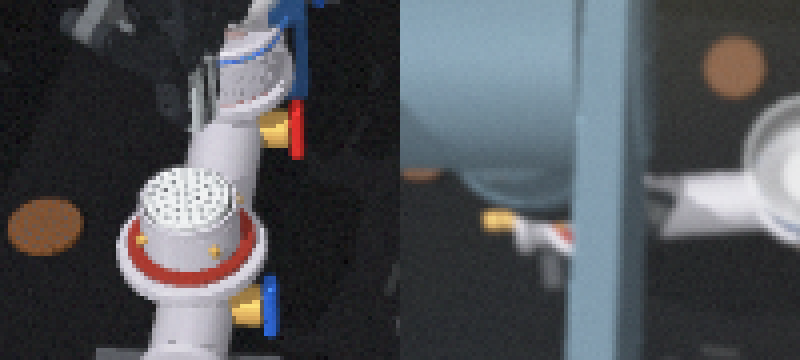

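```bash
python3 -c "
from h import *
b=camera('side')
s=observe();t=np.array(s['tcp_pos']);print(t,s['force'],s['joint_pos'],s['tcp_rot'])
R,_=cv2.Rodrigues(np.array(s['tcp_rot']))
im=b['color'].copy()
B=cv2.resize(im[120:345,180:480],None,fx=2.6,fy=2.6,interpolation=3)
for z in(-8,0,11,65): 
  q=proj(b,[t+[0,0,z]])[0];c=(q-[180,120]+.5)*2.6;cv2.circle(B,tuple(int(v) for v in c),3,(255,255,0),1)
cv2.imwrite('pics/full.png',B[:,:,::-1])"
```

```text
[600.15332109 140.41743976 134.49898091] [-0.74483851  0.6811185   0.73182761] [ 3.74896857e-02  3.34725277e-01  1.55472350e+00  7.35291044e-05
  1.25434588e+00 -1.08067893e+00] [-7.04486258e-01 -3.05938491e+00  7.95452994e-04]
```

View pics/full.png

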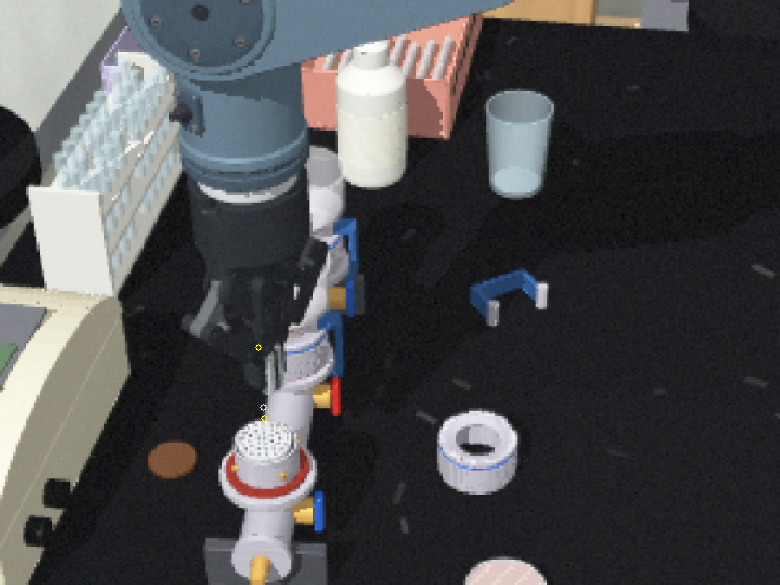

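The side view shows the fingertips at px (284,270), but calibration puts them at (282,285). I check this numerically before pressing.

```bash
python3 -c "
from h import *
b=camera('side')
print(onz(b,(270,284),126),onz(b,(270,284),165))
print('start tip',proj(b,[[251.5,517,192],[251.5,517,200]]))
print('axis',proj(b,[[601,140,z] for z in(126,165,200,250,300,320,340)]).round(1).tolist())
print(len(silhouettes(b,'screen')))
np.save('before.npy',b['color'])
"
```

```text
[604.99705623 101.32341624 126.        ] [592.03662897 144.48359123 165.        ]
start tip [[485.53282249 486.68173779]
 [486.59391301 483.16427261]]
axis [[281.1, 283.8], [279.8, 267.8], [278.5, 252.9], [276.6, 230.4], [274.6, 206.5], [273.7, 196.4], [272.9, 186.2]]
4
```

Emit:
servo_tool:
  motion:
    - [0,0,0.4,0]
    - [0,0,0.8,0]
    - [0,0,0.8,0]

```text
clock: 3.52
tcp_pos: [600.6, 140.5, 126.7]
tcp_rot: [-0.705, -3.061, 0.0]
force: [-0.4, -0.1, -0.4]
finger_gap: 0.2
finger_force: 0.0
```

```bash
python3 -c "
from h import *
b=camera('side');s=observe();print(s['tcp_pos'],s['force'])
o=np.load('before.npy').astype(int);d=np.abs(b['color'].astype(int)-o).max(2)
B=[cv2.resize(i[225:325,250:320],None,fx=5,fy=5,interpolation=3) for i in (o.astype(np.uint8),b['color'])]
B=[np.clip(i.astype(float)*1.0,0,255)**.6*255**.4 for i in B]
cv2.imwrite('pics/cmp.png',np.hstack(B)[:,:,::-1])"
```

```text
[600.76251987 140.38702753 126.78251198] [-1.08101922 -0.82492231  0.37026882][ WARN:0@1.830] global loadsave.cpp:1063 imwrite_ Unsupported depth image for selected encoder is fallbacked to CV_8U.
```

View pics/cmp.png

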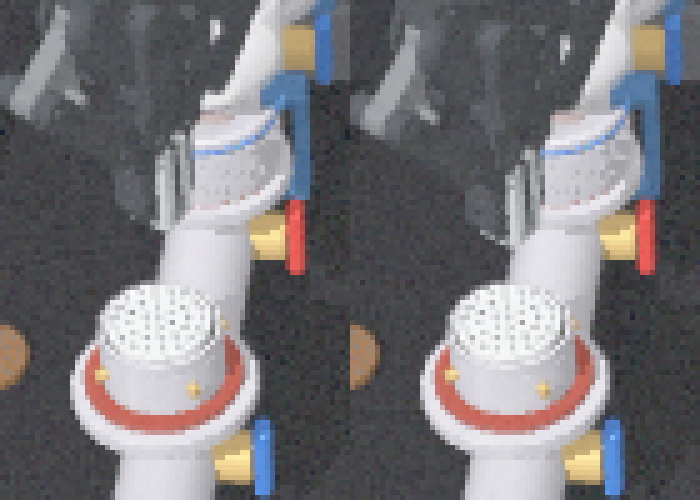

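```bash
python3 -c "
from h import *
a=camera('top')
print('base',proj(a,[[0,0,0],[0,0,200]]))
B=cv2.resize(a['color'][120:320,180:420],None,fx=3,fy=3,interpolation=3)
B=(B.astype(float)**.6*255**.4).astype(np.uint8)
for z in(126,200,330,420): 
  q=proj(a,[[600.7,140.4,z]])[0];print(q);c=(q-[180,120]+.5)*3;cv2.circle(B,tuple(int(v) for v in c),3,(255,255,0),1)
cv2.imwrite('pics/top2.png',B[:,:,::-1])"
```

```text
base [[323.36508003 467.69666798]
 [323.65000044 508.98758392]]
[270.9694161  217.94219867]
[267.01355764 212.84619761]
[258.34856871 201.68381825]
[250.55757097 191.64732852]
```

View pics/top2.png

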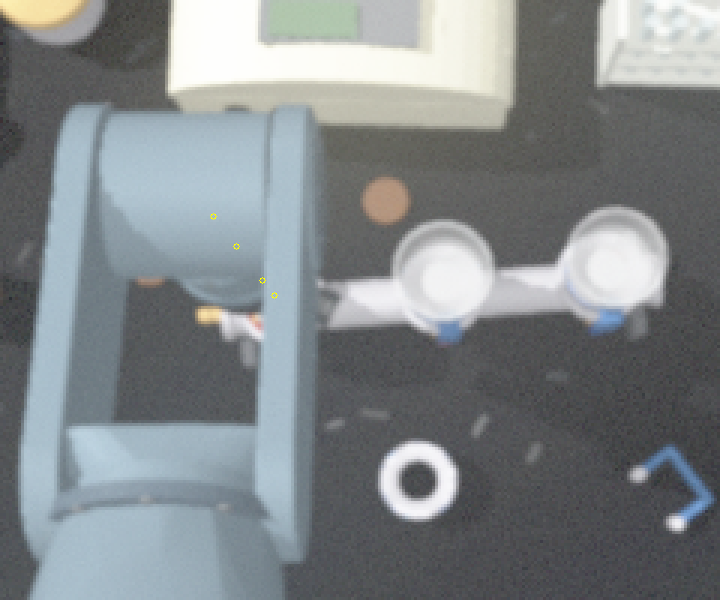

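Top view: the wrist (crop ≈(225,290)) and forearm agree with the reported xy. So I trust xy, and any mismatch would be in height. I descend in small steps and watch the force.

Emit:
servo_tool:
  motion:
    - [0,0,0.2,0]
    - [0,0,0.4,0]
    - [0,0,0.6,0]

```text
clock: 4.0
tcp_pos: [600.8, 140.2, 120.5]
tcp_rot: [-0.705, -3.061, 0.0]
force: [-0.2, -0.7, 0.8]
finger_gap: -0.0
finger_force: 0.0
```

Emit:
servo_tool:
  motion:
    - [0,0,0.2,0]
    - [0,0,0.3,0]
    - [0,0,0.4,0]

```text
clock: 4.38
tcp_pos: [600.9, 140.3, 116.7]
tcp_rot: [-0.705, -3.061, -0.0]
force: [0.1, 0.0, 0.4]
finger_gap: -0.4
finger_force: 0.0
```

Emit:
servo_tool:
  motion:
    - [0,0,0.3,0]
    - [0,0,0.6,0]
    - [0,0,0.9,0]

```text
clock: 4.75
tcp_pos: [600.8, 140.3, 107.5]
tcp_rot: [-0.705, -3.061, 0.0]
force: [-0.2, -0.3, -0.0]
finger_gap: 0.0
finger_force: 0.0
```

```bash
python3 -c "
from h import *
b=camera('side');s=observe();t=np.array(s['tcp_pos']);print(t,s['force'])
print(proj(b,[t-[0,0,8]]))
o=np.load('before.npy')
B=[cv2.resize(i[215:325,245:325],None,fx=5,fy=5,interpolation=3) for i in (o,b['color'])]
B=[(i.astype(float)**.6*255**.4).astype(np.uint8) for i in B]
cv2.imwrite('pics/cmp2.png',np.hstack(B)[:,:,::-1])"
```

```text
[600.54142196 140.24540067 107.02962648] [-0.22943231  0.00131137 -0.37750185]
[[282.22958462 294.51390016]]
```

View pics/cmp2.png

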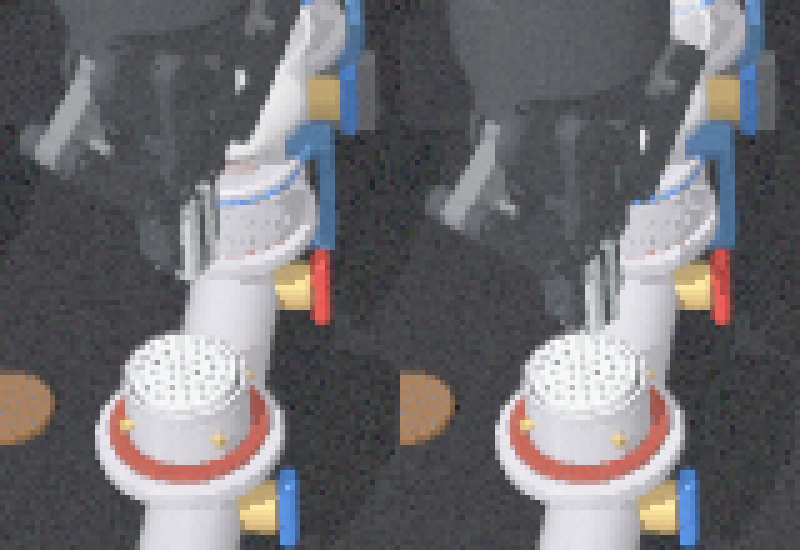

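Still free: tip at px (282,280), which lies on the holder axis at z≈132. So the fingertips really stand about 33 mm higher than the stated geometry (contact expected near TCP z≈89), with xy right. I continue gently.

Emit:
servo_tool:
  motion:
    - [0,0,0.3,0]
    - [0,0,0.6,0]
    - [0,0,0.9,0]
    - [0,0,1.1,0]

```text
clock: 5.3
tcp_pos: [600.8, 140.2, 96.5]
tcp_rot: [-0.705, -3.061, 0.0]
force: [0.4, -0.1, 0.2]
finger_gap: 0.2
finger_force: 0.0
```

Emit:
servo_tool:
  motion:
    - [0,0,0.15,0]
    - [0,0,0.3,0]
    - [0,0,0.45,0]

```text
clock: 5.68
tcp_pos: [601.0, 140.2, 92.2]
tcp_rot: [0.705, 3.061, 0.0]
force: [-0.0, 0.9, -0.6]
finger_gap: 0.2
finger_force: 0.0
```

Emit:
servo_tool:
  motion:
    - [0,0,0.15,0]
    - [0,0,0.3,0]
    - [0,0,0.3,0]

```text
clock: 6.05
tcp_pos: [600.8, 140.3, 89.1]
tcp_rot: [-0.705, -3.061, 0.0]
force: [0.1, 0.2, 0.6]
finger_gap: -0.1
finger_force: 0.0
```

```bash
python3 -c "
from h import *
b=camera('side');s=observe();t=np.array(s['tcp_pos']);print(t,s['force'])
o=np.load('before.npy')
B=[cv2.resize(i[235:320,250:320],None,fx=5,fy=5,interpolation=3) for i in (o,b['color'])]
B=[(i.astype(float)**.6*255**.4).astype(np.uint8) for i in B]
cv2.imwrite('pics/cmp3.png',np.hstack(B)[:,:,::-1])
d=np.abs(b['color'].astype(int)-o).max(2)>50
for r in range(274,300): print(r,np.nonzero(d[r,262:305])[0]+262)
"
```

```text
[600.83569028 140.27071106  89.2031912 ] [-0.05623677 -0.15855365 -0.32939939]
274 [283 284 285 286 287 288 289]
275 [282 283 284 285 286 287 288 289]
276 [283 284 285 286 287 288 289]
277 [282 283 284 285 286 287 288 289]
278 [282 284 285 286 287 288 289]
279 [282 285 286 287 288 289]
280 [281 282 284 285 286 287 288 289]
281 [280 281 282 284 285 286 287 288]
282 [276 277 278 279 280 281 282 284 285 286 287 288]
283 [275 276 277 278 279 280 281 282 285 286 287 288]
284 [275 276 277 278 279 280 281 282 285 286 287 288 289]
285 [276 277 278 279 280 281 282 283 285 286 287 288 290]
286 [277 278 279 280 281 282 283 284 285 286 287 288 289]
287 [279 280 281 282 285 286 287 288 289]
288 [281 285 286 288 289]
289 [287]
290 []
291 []
292 []
293 []
294 []
295 []
296 []
297 []
298 []
299 []
```

The fingers now occlude the screen (tip bottom ≈ rows 283–289, cols 275–289), centred over it and several mm above.

Emit:
servo_tool:
  motion:
    - [0,0,0.15,0]
    - [0,0,0.3,0]
    - [0,0,0.45,0]
    - [0,0,0.45,0]

```text
clock: 6.6
tcp_pos: [600.8, 140.2, 84.6]
tcp_rot: [-0.705, -3.061, 0.0]
force: [-0.9, 0.1, -0.3]
finger_gap: 0.2
finger_force: 0.0
```

Emit:
servo_tool:
  motion:
    - [0,0,0.1,0]
    - [0,0,0.2,0]
    - [0,0,0.3,0]
    - [0,0,0.3,0]

```text
clock: 7.1
tcp_pos: [601.0, 140.3, 82.3]
tcp_rot: [0.705, 3.061, -0.0]
force: [-2.1, -0.9, 4.7]
finger_gap: -0.1
finger_force: 2.2
```

Contact, at reported TCP z≈82.5. So everything stands about 39.5 mm higher than reported. Now I press.

Emit:
servo_tool:
  motion:
    - [0,0,0.1,0]
    - [0,0,0.2,0]
    - [0,0,0.3,0]
    - [0,0,0.4,0]
    - [0,0,0.4,0]

```text
clock: 7.72
tcp_pos: [601.1, 140.3, 79.5]
tcp_rot: [0.705, 3.061, -0.0]
force: [-6.0, -1.4, 13.0]
finger_gap: 0.1
finger_force: 6.3
```

Emit:
servo_tool:
  motion:
    - [0,0,0.1,0]
    - [0,0,0.2,0]
    - [0,0,0.2,0]

```text
clock: 8.1
tcp_pos: [601.1, 140.3, 79.4]
tcp_rot: [0.704, 3.061, -0.0]
force: [-11.9, -2.3, 23.9]
finger_gap: 0.3
finger_force: 12.1
```

Emit:
servo_tool:
  motion:
    - [0,0,-1,0]
    - [0,0,-5,0]
    - [0,0,-10,0]
  gripper: 8.54

```text
clock: 8.48
tcp_pos: [599.8, 140.2, 175.2]
tcp_rot: [-0.705, -3.058, 0.001]
force: [0.9, 0.9, 0.0]
finger_gap: 54.4
finger_force: 0.0
```

```bash
python3 -c "
from h import *
shift(462,24,140)
b=camera('side')
o=np.load('before.npy')
for i in (o,b['color']): print((i[283:306,270:298].astype(int).sum(2)//3)[::2,::2])
B=[cv2.resize(i[270:320,255:310],None,fx=7,fy=7,interpolation=3) for i in (o,b['color'])]
cv2.imwrite('pics/flush.png',np.hstack(B)[:,:,::-1])
"
```

```text
cm tool: [  7.3  -16.47   3.56] force [0.9 0.9 0. ] t 8.475 gap 54.36141887079707
[[ 30  33 121 250 185 216 241 181 181 221 193 195 178 157]
 [ 29 221 235 236 144 240 237 183 236 216 235 192 145 137]
 [128 234 236 117 235 235 235 180 238 236 212 145 148 133]
 [182 211 238 214 240 240 238 123 240 241 218 109 163 134]
 [160 240 237 184 238 240 236 217 238 236 206  69 130 138]
 [193 194 206 210 238 237 209 238 236 237 144 212 106  81]
 [168 222 214 236 237 241 220 246 229 180 214 128 123  64]
 [168 193 201 209 214 196 189 202 223 164 147 128 123  66]
 [184 192 196 203 194 191 185 179 163 167 153 136 122  65]
 [102 190 191 202 195 197 191 184 177 168 157 136 116  91]
 [ 89 185 194 204 196 197 191 187 179 150 126 126  91  87]
 [ 94  90 189 204 196 196 194 187 180 172 117  93  92 114]]
[[ 26  32 110 197 175 219 232 184 160 210 197 195 176 152]
 [ 32 219 204 238 212 239 238 211 215 235 209 198 142 137]
 [126 188 211 233 214 236 236 234 122 235 208 173 145 137]
 [178 207 235 234 214 235 214 209 239 216 217 177 160 132]
 [161 238 238 238 241 238 214 219 220 240 217  94 130 136]
 [192 239 180 239 217 236 211 236 235 207 234 215 103  79]
 [167 223 230 176 237 236 181 238 215 232 211 130 120  63]
 [165 192 199 208 230 223 227 198 221 162 146 129 123  61]
 [183 191 193 201 195 190 185 175 162 165 156 133 121  64]
 [ 98 191 193 199 194 196 190 183 176 165 157 134 115  89]
 [ 91 181 195 201 197 194 189 188 176 149 128 127  92  88]
 [ 92  92 189 203 196 197 191 185 180 170 117  94  90 113]]
```

View pics/flush.png

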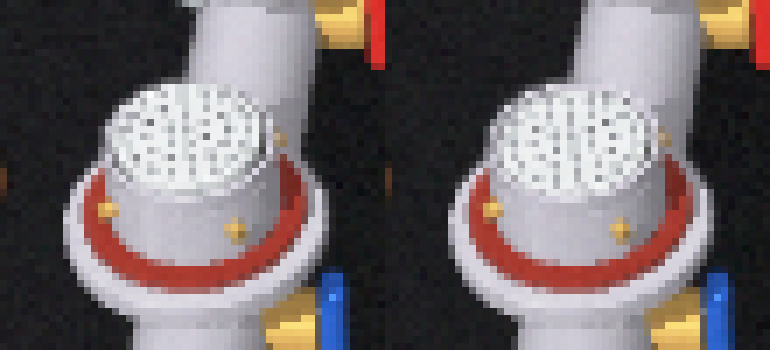

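Pressing: z stopped at 79.4 after 3 mm of travel while the force doubled to 24 N, so the screen is on its stop. The crop shows the pale disc level with the rim at about (575,140). Next I move over the collar and confirm the screen's drop numerically.

Emit:
servo_tool:
  motion:
    - [2,-4.5,0,0]
    - [4,-9,0,0]
    - [6,-13.5,0,0]
    - [7.3,-16.5,0,0]
    - [7.3,-16.5,5,0]

```text
clock: 9.15
tcp_pos: [465.9, 21.9, 129.0]
tcp_rot: [0.706, 3.051, -0.0]
force: [1.5, -1.4, 0.1]
finger_gap: 85.3
finger_force: 0.0
```

```bash
python3 -c "
from h import *
b=camera('side')
o=np.load('before.npy')
g=lambda i,m:cv2.cvtColor(i,cv2.COLOR_RGB2GRAY)
A=g(o,0)[278:302,266:298];Bg=g(b['color'],0)[278:302,266:298]
d=cv2.absdiff(A,Bg)
print('diff rows',d.mean(1).round(0))
up=lambda x:cv2.resize(x,None,fx=4,fy=4,interpolation=2).astype(np.float32)
o4,b4=up(g(o,0)[270:310,258:306]),up(g(b['color'],0)[270:310,258:306])
T=o4[48:96,64:136]
r=cv2.matchTemplate(b4[36:120,52:148],T,cv2.TM_CCOEFF_NORMED);_,v,_,l=cv2.minMaxLoc(r);print('shift px dx,dy',(l[0]-12)/4,(l[1]-12)/4,v)
print('expected',proj(b,[[601,140,114],[601,140,111]]))
shift(462,24,80)
"
```

```text
diff rows [ 5.  5.  5.  5.  9. 14. 15. 16. 22. 21. 21. 19. 18. 18. 24. 17. 19. 15.
 12. 10.  6.  6.  6.  6.]
shift px dx,dy 0.0 1.0 0.7196120023727417
expected [[281.52875392 288.54908716]
 [281.62869252 289.72898179]]
cm tool: [-0.18  0.14  4.04] force [-3.6 -0.2 -6. ] t 9.2 gap 85.64104571863655
```

Screen dropped by about 1.0 px (1.2 expected), so it is seated. Descend to the collar.

Emit:
servo_tool:
  motion:
    - [0,0,5,0]
    - [0,0,10,0]
    - [0,0,12,0]
    - [0,0,12,0]

```text
clock: 9.7
tcp_pos: [461.5, 24.3, 4.4]
tcp_rot: [-0.704, -3.057, 0.0]
force: [0.5, 0.8, 0.2]
finger_gap: 85.2
finger_force: 0.0
```

```bash
python3 -c "
from h import *
shift(462,24,-33)
b=camera('side');c=b['color'];shift(462,24,-33)
# finger positions: compare against initial? print gray around collar
g=cv2.cvtColor(c,cv2.COLOR_RGB2GRAY)
for r in range(262,312,2): print(r,' '.join('%3d'%v for v in g[r,330:398:2]))
"
```

```text
cm tool: [-0.08  0.    3.74] force [0.5 0.8 0.2] t 9.7 gap 85.23566114533885
cm tool: [ 0.07 -0.04  3.87] force [-0.8  0.3  0.7] t 9.75 gap 85.21877630650661
262  23  27  34  28  35  56  57 110 111  64  64  53  35  32  33  38  65  61  36  32  32  30  34  30  32  30  81  22  26  25  18  29  24  25
264  26  36  29  32  33  60  54 107 112  58  51  42  57  33  26  35  66  41  37  32  33  30  33  34  29  43  54  27  25  22  22  29  27  31
266  22  31  29  33  35  57  51 104 110  56  50  38  49  54  35  59  67  34  32  30  36  26  21  34  28  44  58  29  23  23  22  27  25  31
268  29  31  32  25  33  57  53  58  73  56  47  39  34  39  63  69  36  36  33  34  29  30  30  31  29  39  57  24  23  24  23  23  32  32
270  28  32  36  32  33  58  59  55  57  54  48  40  39  40  68  64  37  32  27  33  35  24  27  29  44  70  27  24  26  30  21  35  35  33
272  31  33  34  31  29  52  55  51  55  58  42  39  34  65  65  46  33  36  38  33  26  26  23  26  24  24  27  23  21  27  28  36  31  31
274  27  33  34  35  35  54  38  49  56  58  38  44  33  62  41  33  33  37  34  30  26  26  28  19  2
[... 1857 characters left out ...]

302  27  35  32  31  32  32  32  38  32  32 177 185 188 198 204 201 197 195 193 178 176 173 148 146  39  29  32  34  34  32  31  31  33  32
304  37  31  37  33  33  30  29  30  29  33  99 186 186 200 202 204 197 194 194 179 177 169 164  85  29  29  27  31  33  34  29  29  35  36
306  32  29  58  35  37  29  24  31  37  29  29 107 192 203 205 202 200 183 184 181 178 146  79  35  28  31  30  32  33  33  34  29  34  37
308  29  34  49  31  37  33  28  38  30  32  28  30  33 151 197 201 195 196 191 176 162  35  32  30  32  32  32  37  27  34  36  34  39  32
310  29  55  36  34  35  33  29  31  33  36  34  34  37  31  37  33  37  32  34  35  29  34  34  35  32  33  31  33  33  35  37  32  35  37
```

```bash
python3 -c "
from h import *
b=camera('side')
for r in (42.5,50): print([proj(b,[[461.8+.437*r,24+.899*r,z]])[0].round(1).tolist() for z in(44,48,52,60)])
print(proj(b,[[461.8-.437*42,24-.899*42,48],[461.8,24,33]]).round(1))"
```

```text
[[351.4, 295.0], [351.4, 293.6], [351.4, 292.1], [351.5, 289.2]]
[[349.3, 297.1], [349.3, 295.7], [349.3, 294.2], [349.3, 291.3]]
[[374.3 271. ]
 [363.  287.3]]
```

Emit:
servo_tool:
  motion:
    - [0,0,2,0]
    - [0,0,3,0]
    - [0,0,4,0]
    - [0,0,4,0]

```text
clock: 10.3
tcp_pos: [462.7, 23.9, -34.5]
tcp_rot: [-0.705, -3.061, 0.0]
force: [0.1, -0.6, 0.5]
finger_gap: 85.4
finger_force: 0.0
```

Emit:
servo_tool:
  motion:
    - [0,0,0,0]
    - [0,0,0,0]
    - [0,0,0,0]
    - [0,0,0,0]
    - [0,0,0,0]
  gripper: 4
  squeeze: 70

```text
clock: 10.92
tcp_pos: [463.7, 23.7, -33.1]
tcp_rot: [0.705, 3.06, 0.0]
force: [-2.1, -0.3, 7.2]
finger_gap: 60.8
finger_force: 75.5
```

The fingertips touched the bench while closing, so the grasp is too low for the flange. I regrasp 6 mm higher.

Emit:
servo_tool:
  motion:
    - [0,0,0,0]
    - [0,0,0,0]
    - [0,0,-0.3,0]
    - [0,0,-0.6,0]
    - [0,0,-0.6,0]
  gripper: 8.5

```text
clock: 11.55
tcp_pos: [463.4, 23.8, -27.9]
tcp_rot: [0.705, 3.061, 0.0]
force: [0.6, -0.3, 0.5]
finger_gap: 85.1
finger_force: 0.0
```

Emit:
servo_tool:
  motion:
    - [0,0,0,0]
    - [0,0,0,0]
    - [0,0,0,0]
    - [0,0,0,0]
    - [0,0,0,0]
  gripper: 4
  squeeze: 70

```text
clock: 12.18
tcp_pos: [463.1, 23.9, -27.6]
tcp_rot: [-0.705, -3.061, -0.0]
force: [-2.6, 1.0, 8.6]
finger_gap: 60.4
finger_force: 75.0
```

```bash
python3 -c "
from h import *
shift(601.3,140,80)
b=camera('side');c=b['color']
g=cv2.cvtColor(c,cv2.COLOR_RGB2GRAY)
for r in range(266,314,2): print(r,' '.join('%3d'%v for v in g[r,338:390:2]))
print(observe()['wrist_torque'],observe()['tcp_pos'])
"
```

```text
cm tool: [ -7.34  16.48 -10.77] force [-2.6  1.   8.6] t 12.175 gap 60.384336746643825
266  35  29  34  34  39  27  60 123 137  67  60  43  41  48  67  57  38  39  35  40  47  32  39  25  22  24
268  38  37  31  35  35  35 121 124 106  70  57  42  37  65  62  42  40  33  34  43  38  29  28  22  28  23
270  34  29  34  34  34 121 126 122  55  52  44  41  40  61  64  36  35  37  35  45  37  32  24  26  26  25
272  35  35  64  51 100 123 123  76  65  42  41  42  48  62  45  39  35  35  36  35  35  25  23  26  29  25
274  33  64  68 128 125  99  75  74  36  35  39  40  53  56  41  27  33  35  34 108  37  24  29  25  27  26
276  32  52  55 129 137  72  61  49  39  34  31  42  63  41  43  28  26  32  25 109  39  23  24  26  28  35
278  33  53  49 102 106  63  63  44  56  44  35 121  63  43 127 130  85  45  31  67  34  23  29  23  36  32
280  31  51  51 101 101  51  41  40  50  34  35  57  55  45 158 156 233 158  77  89  34  30  31  26  33  35
282  32  44  51  63 100  50  48  35 105  36  63  64  49  43 154 156 152 144 224  98  30  23  28  34  34  34
284  38  39  53  59  61  50  46  36 132 1
[... 957 characters left out ...]
4  52  57  54 159 145 208 203 200 197 186 183 182 163 154  40  35  31  35  36  35
304  34  36  31  33  33  30  72  52  44 160 144 205 202 198 199 185 182 176 162  88  33  33  33  35  30  31
306  34  32  33  30  36  33  33  33 153 196 131 210 204 200 190 184 181 152  78  30  35  36  31  37  38  36
308  29  35  31  33  26  35  33  31  28  73 160 198 186 194 197 176 101  36  36  34  33  35  31  31  36  35
310  32  31  32  33  31  29  34  34  34  34  34  34  30  33  31  29  32  33  31  33  39  33  36  30  32  35
312  35  35  31  29  35  31  37  35  35  32  37  36  31  33  31  36  36  34  35  31  32  33  31  37  32  38
[ 0.13156458  0.4778454  -0.02382353] [463.15560997  23.84898511 -27.62840225]
```

```bash
python3 -c "
from h import *
b=camera('side')
for r in (31,40): print([proj(b,[[463+.437*r,24+.899*r,z]])[0].round(1).tolist() for z in(0,4,8,12,16,20,24)])"
```

```text
[[353.7, 307.3], [353.7, 305.9], [353.8, 304.5], [353.8, 303.1], [353.8, 301.7], [353.8, 300.3], [353.9, 298.9]]
[[351.2, 309.8], [351.2, 308.4], [351.3, 307.0], [351.3, 305.6], [351.3, 304.2], [351.3, 302.8], [351.4, 301.4]]
```

Emit:
servo_tool:
  motion:
    - [0,0,-1,0]
    - [0,0,-4,0]
    - [0,0,-9,0]
    - [0,0,-14.5,0]
    - [0,0,-14.5,0]

```text
clock: 12.9
tcp_pos: [466.8, 23.1, 121.7]
tcp_rot: [0.703, 3.052, 0.0]
force: [0.8, -0.3, -2.0]
finger_gap: 60.6
finger_force: 76.2
```

Emit:
servo_tool:
  motion:
    - [-1.5,3.5,0,0]
    - [-3.5,7.8,0,0]
    - [-5.5,12.3,0,0]
    - [-7.4,16.5,0,0]
    - [-7.4,16.5,0,0]

```text
clock: 13.52
tcp_pos: [602.3, 141.6, 114.6]
tcp_rot: [-0.701, -3.06, 0.0]
force: [-1.0, 0.1, -1.2]
finger_gap: 60.3
finger_force: 76.4
```

Emit:
servo_tool:
  motion:
    - [0,0,0,0]
    - [0,0,0,0]

```text
clock: 13.78
tcp_pos: [600.7, 139.2, 116.1]
tcp_rot: [-0.706, -3.06, 0.001]
force: [0.2, 0.2, -1.2]
finger_gap: 60.1
finger_force: 76.4
```

```bash
python3 -c "
from h import *
shift(602.3,140,97)
b=camera('side');c=b['color']
g=cv2.cvtColor(c,cv2.COLOR_RGB2GRAY)
shift(602.3,140,97)
zb=observe()['tcp_pos'][2]+28
print('pred bottom rim center/top centre',proj(b,[[601.3,140,zb],[601.3,140,zb+33]]))
th=np.linspace(0,6.283,90)
q=proj(b,np.c_[601.3+31.5*np.cos(th),140+31.5*np.sin(th),0*th+zb]);print('bottom circ cols',q[:,0].min(),q[:,0].max(),'max row',q[:,1].max())
q=proj(b,np.c_[601.3+31.5*np.cos(th),140+31.5*np.sin(th),0*th+zb+33]);print('top circ cols',q[:,0].min(),q[:,0].max())
for r in range(252,300,2): print(r,' '.join('%3d'%v for v in g[r,254:310:2]))
"
```

```text
cm tool: [-0.11  0.15  1.91] force [ 0.2  0.2 -1.2] t 13.775 gap 60.137989531866786
cm tool: [-0.08  0.13  1.95] force [ 0.1 -0.6 -0.8] t 13.825 gap 60.164618917738686
pred bottom rim center/top centre [[280.33249315 276.2851453 ]
 [279.16575711 262.54718668]]
bottom circ cols 263.1013716592438 297.52915476626794 max row 288.0091137152708
top circ cols 261.5913180486324 296.70315199410646
252  56  52  35  33  54  44  36  39  41  46  60  33  38 149 149 147 160  70  29  27  30  80  88 144  95 124 132  29
254  75  47  42  35  41  35  30  32  41  59  58  36  41 147 145 152 152 150 218 138  37  59  88 173 126 121 136  39
256  62  55  35  36  40  36  33  52  59  57  41  38 100 156 151 151 146 147 210 149 151  39 111 148 123 121 139  82
258  52  50  45  34  36  35 178 239  55  59  28 125 132 122 121 120 126 144 144 142 219 184 104 167 122 123 152  94
260  45  47  45  37  35  37 236 172  59  38  37 125 124 119 123 124 120 121 147 216 216 216 149 120 127 133 143  85
262  44  50  46  42  38  38  39  36  55  36  61 124 122 124 121 124 122 121 117 217 211 219 174 123 136 147 124  72
264  43  61 
[... 1375 characters left out ...]
  20
288  30  33  27  35  28  31  30  24 202 235 237 154 236 237 235 143 239 179 133 144 123 134  86  26  20  15  15  19
290  30  28  28  35  22  30  30  24 159 217 239 183 242 241 217 186 242 242 220 137 141 131  44  20  17  21  24  24
292  65  29  31  27  30  34  34  47 207 242 237 220 240 242 182 240 240 239 214 122 130 138  45  20  19  16  16  29
294  93  24  25  28  27  36  34 215 157 209 214 235 238 238 179 239 238 183 203 130 123  60 144  36  19  21  23  23
296  93  29  31  29  31  35 214 100 171 171 204 239 240 239 221 238 240 217 151 153 122  64 117 129  24  23  27  24
298  65  28  31  26  31  38 215  94 146 199 191 197 212 223 217 177 168 158 155 134 122  68  96 208  29  21  25  24
```

Emit:
servo_tool:
  motion:
    - [-0.1,0.1,0.7,0]
    - [-0.1,0.1,1.5,0]
    - [-0.1,0.1,2.2,0]
    - [-0.1,0.1,2.8,0]
    - [-0.1,0.1,2.8,0]

```text
clock: 14.45
tcp_pos: [602.6, 140.3, 87.9]
tcp_rot: [-0.705, -3.06, 0.001]
force: [-0.1, -0.7, -1.7]
finger_gap: 60.4
finger_force: 76.4
```

Emit:
servo_tool:
  motion:
    - [0,0,0.2,0]
    - [0,0,0.4,0]
    - [0,0,0.6,0]
    - [0,0,0.6,0]

```text
clock: 14.95
tcp_pos: [603.0, 140.3, 82.6]
tcp_rot: [-0.705, -3.061, 0.0]
force: [0.0, 0.4, -1.0]
finger_gap: 60.7
finger_force: 76.4
```

Emit:
servo_tool:
  motion:
    - [0,0,0.2,0]
    - [0,0,0.4,0]
    - [0,0,0.4,0]

```text
clock: 15.32
tcp_pos: [602.9, 140.3, 78.5]
tcp_rot: [-0.705, -3.061, 0.0]
force: [0.1, -0.5, -1.5]
finger_gap: 60.2
finger_force: 76.4
```

Emit:
servo_tool:
  motion:
    - [0,0,0.2,0]
    - [0,0,0.4,0]
    - [0,0,0.4,0]

```text
clock: 15.7
tcp_pos: [602.9, 140.3, 74.5]
tcp_rot: [-0.705, -3.061, 0.0]
force: [-0.5, 0.2, -2.4]
finger_gap: 60.1
finger_force: 76.4
```

Emit:
servo_tool:
  motion:
    - [0,0,0.15,0]
    - [0,0,0.3,0]
    - [0,0,0.4,0]
    - [0,0,0.4,0]

```text
clock: 16.2
tcp_pos: [603.1, 140.3, 70.7]
tcp_rot: [-0.705, -3.061, 0.0]
force: [0.2, 0.3, -2.2]
finger_gap: 60.9
finger_force: 76.4
```

Emit:
servo_tool:
  motion:
    - [0,0,0.1,0]
    - [0,0,0.2,0]
    - [0,0,0.3,0]
    - [0,0,0.3,0]

```text
clock: 16.7
tcp_pos: [603.2, 140.2, 67.8]
tcp_rot: [0.705, 3.061, -0.0]
force: [0.5, -0.8, -1.5]
finger_gap: 60.5
finger_force: 76.4
```

Emit:
servo_tool:
  motion:
    - [0,0,0.15,0]
    - [0,0,0.3,0]
    - [0,0,0.4,0]
    - [0,0,0.4,0]

```text
clock: 17.2
tcp_pos: [603.1, 140.2, 63.6]
tcp_rot: [-0.705, -3.061, 0.0]
force: [0.2, -2.2, -2.1]
finger_gap: 60.2
finger_force: 76.4
```

```bash
python3 -c "
from h import *
b=camera('side');c=b['color'];s=observe();print(s['tcp_pos'],s['force'])
g=cv2.cvtColor(c,cv2.COLOR_RGB2GRAY)
h=cv2.cvtColor(c,cv2.COLOR_RGB2HSV).astype(int)
th=np.linspace(0,6.283,180)
for zb in (s['tcp_pos'][2]+28,100,113):
  q=proj(b,np.c_[601.3+31.5*np.cos(th),140+31.5*np.sin(th),0*th+zb]);print(zb,'bottom cols',q[:,0].min(),q[:,0].max(),'max row',q[:,1].max())
for zb in(83,87):
  q=proj(b,np.c_[601.3+36*np.cos(th),140+36*np.sin(th),0*th+zb]);print('flange',q[:,0].min(),q[:,0].max(),'max row',q[:,1].max())
for r in range(276,318,1): print(r,' '.join('%3d'%v+('r' if (h[r,k,0]<8 or h[r,k,0]>170) and h[r,k,1]>80 else ' ') for k,v in zip(range(258,306,2),g[r,258:306:2])))
"
```

```text
[603.15150192 140.23577929  63.69375355] [ 1.45039177 -0.98918063 -1.50918375]
91.6937535476577 bottom cols 265.4004148829249 298.79251297835407 max row 309.0469779603177
100 bottom cols 265.0481885811281 298.59974381332466 max row 305.8265166337758
113 bottom cols 264.4901383964272 298.2943378574168 max row 300.7228559497935
flange 263.3858731046195 301.36254780884343 max row 314.1219396139344
flange 263.2128807513539 301.27624668750695 max row 312.58963347470666
276  46   48   38   67   40   35   37   44   60   40   42  158  156  155  154  157  234  135   46   65   92  106  138  125 
277  40   44   39   39   34   35   38   60   62   41   38  160  155  159  158  158  216  157  128   67   87   52   22   18 
278  50   37   44   35   38   39   40   61   60   37   40  157  158  155  156  157  148  151  157   67   92   52   25   22 
279  47   43   42   40   35  105   40   64   61   36   41  140  135  135  150  153  147  146  224  106  106   30   28   21 
280  48   40   39   39   39  226   47   63   59   42   86  132  124  129  125  144  148  145  224  192  106   32   26   27 
281  49   4
[... 3875 characters left out ...]
  225  226  224  226  226  224  223  220  217  169  157  126  130   80  147   48 
313  34   33   24   32   34   28  196  200  223  232  227  226  224  221  225  205  177  163  145  137  137   87  101   45 
314  29   29   28   30   30   30   38  194  201  205  214  211  206  192  186  180  169  146  135  131  143  123  101   48 
315  34   34   31   29   34   31   30   27  149  201  204  201  201  191  183  180  143  133  135  145  213   95   99   43 
316  35   33   32   24   30   28   31   34  135  189  204  199  200  181  175  186  146  134  146  226  227   94  102   47 
317  33   31   29   32   26   30   35   27  173  206  216  215  217  207  201  184  160  132  210  210  214   91  100   58
```

The collar's lower edge is at row ≈308.5, so z≈92 mm, already below the pin tops (100 mm) with no force. The keyways happened to be aligned and no turn is needed. Continue to the gasket and press home.

Emit:
servo_tool:
  motion:
    - [0,0,0.15,0]
    - [0,0,0.3,0]
    - [0,0,0.45,0]
    - [0,0,0.45,0]

```text
clock: 17.75
tcp_pos: [603.3, 140.3, 59.5]
tcp_rot: [0.705, 3.061, -0.0]
force: [0.3, -0.6, 0.7]
finger_gap: 60.6
finger_force: 76.6
```

Emit:
servo_tool:
  motion:
    - [0,0,0.1,0]
    - [0,0,0.2,0]
    - [0,0,0.3,0]
    - [0,0,0.3,0]
    - [0,0,0.3,0]

```text
clock: 18.38
tcp_pos: [603.3, 140.2, 57.2]
tcp_rot: [0.705, 3.061, -0.0]
force: [-2.4, -1.8, 6.6]
finger_gap: 60.6
finger_force: 77.3
```

Gasket contact at 59.5, as predicted. Press further.

Emit:
servo_tool:
  motion:
    - [0,0,0.1,0]
    - [0,0,0.2,0]
    - [0,0,0.3,0]
    - [0,0,0.3,0]

```text
clock: 18.88
tcp_pos: [603.4, 140.2, 56.3]
tcp_rot: [0.704, 3.061, -0.001]
force: [-9.7, -2.5, 22.0]
finger_gap: 60.7
finger_force: 78.9
```

Emit:
servo_tool:
  motion:
    - [0,0,0.1,0]
    - [0,0,0.15,0]
    - [0,0,0.15,0]
    - [0,0,0.15,0]

```text
clock: 19.38
tcp_pos: [603.5, 140.2, 56.2]
tcp_rot: [0.704, 3.061, -0.001]
force: [-14.2, -2.8, 29.6]
finger_gap: 60.4
finger_force: 79.8
```

Emit:
servo_tool:
  motion:
    - [0,0,-0.1,0]
    - [0,0,-0.15,0]
    - [0,0,-0.15,0]
    - [0,0,-0.15,0]

```text
clock: 19.88
tcp_pos: [603.4, 140.2, 56.3]
tcp_rot: [0.704, 3.061, -0.0]
force: [-9.7, -1.9, 20.4]
finger_gap: 59.9
finger_force: 78.7
```

```bash
python3 -c "
from h import *
b=camera('side');c=b['color'];s=observe();print(s['tcp_pos'],s['force'],s['finger_gap'])
g=cv2.cvtColor(c,cv2.COLOR_RGB2GRAY);h=cv2.cvtColor(c,cv2.COLOR_RGB2HSV).astype(int)
th=np.linspace(0,6.283,180)
for zb in (84,87,92):
  q=proj(b,np.c_[601.3+31.5*np.cos(th),140+31.5*np.sin(th),0*th+zb]);print(zb,'max row',q[:,1].max(),q[:,0].min(),q[:,0].max())
for r in range(297,316): print(r,' '.join('%3d'%v+('r' if (h[r,k,0]<8 or h[r,k,0]>170) and h[r,k,1]>80 else ' ') for k,v in zip(range(264,306,2),g[r,264:306:2])))
"
```

```text
[603.40795967 140.22429511  56.28911273] [-9.98563305 -1.581654   20.61109079] 60.378008815039266
84 max row 312.00228146088824 265.7237024917041 298.96944783730555
87 max row 310.85307259754654 265.59798077796364 298.9006401213788
92 max row 308.9287949921186 265.3874878034732 298.7854380751587
297  42   42   36   38  126  115  244  224  240  217  214  224  230  204  152  109  128  129  157   25   26 
298  41   56   36   37  196  128  224  239  222  223  234  233  207  171  101  168  152  128  148   30   29 
299  46   56   50   37  192  130  205  243  206  204  194  182  146  142  158  149  132  128  149   29   28 
300  55   51   49   41  197  143  180  173  195  194  175  131  138  170  164  150  127  132  151   31   29 
301  52   61   54   45  196  142  178  109  122  146  147  165  191  175  169  151  132  147  152   37   14 
302  54   54   52   52  194  143  200  209  183  200  208  185  180  178  173  153  136  135  161   37   25 
303  57   55   56   44  195  132  183  201  201  183  190  189  178  177  173  164  136  156  211   33   30 
304  51   57   50   50  195  142  181  1
[... 566 characters left out ...]
3  165  168  195  223  197  131   25   83   31 
310  24   99  213  221  220  211  207  207  202  198  197  178  179  196  221  212  153   74   42   77   35 
311  36   30  188  217  220  223  219  211  204  200  198  175  222  221  216  166  153  103   74   89   43 
312  32   37  108  200  222  224  226  226  226  228  226  221  222  218  170  159  125  130   84  146   50 
313  29   32   32  195  201  224  232  225  228  223  223  224  207  179  164  143  137  136   88   97   50 
314  29   34   30   33  196  199  206  215  213  209  197  187  182  170  144  131  133  140  123  102   48 
315  35   34   31   26   28  152  202  201  204  197  192  186  181  142  134  134  147  214   91   99   48
```

The red gasket is no longer visible and the collar's edge is at row ≈311.5 (z≈84 mm, fully home). It is held at about 20 N on the stop, so I hand in.

```bash
python3 -c "
from rig import *
print(sign_off())"
```

```text
the job is handed in; nothing more can be done
None
```

I handed the job in with the screen pressed flush and the collar home against the gasket, still gripped and pushed down at about 20 N. The keyways were already lined up, so it dropped over the pins without turning. The sign-off gave no verdict, so this rests on my force and camera readings.

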